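# Work the tight wedge out of the mould clamp

### The job

The red-topped wooden wedge is jammed in the clamp frame that holds the white plaster mould. Work it loose by pulling its head sideways 15 to 20 mm from the middle: first towards the blue end block, then past the middle towards the yellow one, then towards the blue one again, and only then lift it right out. Set it tip down inside the empty beige pail, let go, and leave the pail upright and the dark spare wedge where it lies.

Things in the scene. Friction and masses are not known exactly. Their poses are not given: they have to be found in the camera images.
- frame: Wooden clamp, fixed to the bench: base 215 x 160 x 18 mm, white plaster mould on its +x half. Origin on the bench top, z up. The wedge slot runs along y at x = -35 mm, 78 mm long, blue block at its +y end, yellow at -y (tops 76 mm above the bench; mould and slot cheeks 72). The -x cheek is sprung: a straight pull on the wedge takes 15 to 25 N, less during a side swing; free once raised 15 mm.
- wedge: Pale wood wedge, red top, 90 g, upright in the slot. Origin: middle of its head, where to grip (40 N or more), 90 mm above the tip, 30 below the top, 116 above the bench; z up, y along the slot. 36 mm wide (y), head 24 thick (x) down to 25 mm below the origin, then tapering to 17 at the tip. Pulled sideways (10-20 N) it tilts and shifts along the slot. Raise under 30 mm until the last side pull.
- pail: Empty beige plastic pail, 105 mm high, mouth 132 mm across outside and 124 mm inside, 100 mm inside at the floor, floor 5 mm thick; loose, 400 g, standing on the bench. Origin at the centre of its underside, z up. (A grey pail with tool handles standing in it is a bystander.)
- spare: Dark brown spare wedge of the same size, lying flat on the bench beyond; a bystander to leave alone. Origin in the middle of its head, 12 mm above the bench.
Not all that is in view belongs to the job. What is shaped like the wedge but purple or turquoise is not meant.

How it is judged:
By the outcome, as a careful person would: the job done as asked, in the order asked, and still so for the second after the job is handed in, with the robot touching nothing.
It also fails if it takes over 51 s, if anything falls off the work surface, if the arm or the gripper's body presses on something with over 40 N, if the wrist force passes 120 N, or if a joint passes its speed limit or range.

### The arm

A 6-joint arm with a two-finger parallel gripper is mounted at the origin on the work surface. World frame = base frame: x ahead of the robot, y to its left, z up, the work surface at z = 0. Lengths are in m, angles in rad, forces in N, time in s.
With the tool pointing down it reaches from about 0.375 to 0.9 m from the base axis. Payload 3.1 kg.
Tool frame: the origin (TCP) lies between the finger pads; the fingertips stand 25 mm ahead of it and the grasp point (between the pads) lies 6 mm ahead of it; y points along the fingers, x is the direction in which the jaws open and shut, and the axes are right-handed (so a half turn about y gives the same grasp; the last joint's range is limited). The gripper opens to 87 mm and grips with 3 to 60 N. Pads are 19 mm wide; open, the fingers measure 117 mm over their backs; the gripper's body (75 mm by 190 mm) begins 51 mm behind the grasp point.
Start: joints at [-1.442, 0.527, 1.433, -0, 1.181, -0.178], TCP at [0.189, -0.596, 0.248] pointing down, gripper open.
Joint ranges: [-3.08, 3.08], [-0.75, 2.2], [0.22, 2.44], [-1.43, 4.57], [0, 2.65], [-2.85, 2.85]. Speed limits (rad/s): [2.79, 2.79, 3.14, 3.14, 3.14, 3.14].

### API

Orientations are given as a unit quaternion [x, y, z, w].
In Python, from rig import robot gives the robot as it stands.
- The arm moves only by the tool carry_out, never from a script. Its argument "moves" is a list of rows, each a list of 7 numbers: the opening, from 0 (shut) to 1 (fully open), then the shift along the tool's x, y, z in cm, then the turn, a rotation vector about the tool's x, y, z in rad. In form: [[grip, x, y, z, rx, ry, rz], ...]. A call has 1 to 20 rows; each row is the pose to reach, as a shift and turn from the pose commanded when the call began, along the tool's axes at that moment; what a row does not reach only later rows make up. A row lasts 1/10 s, in which the tool goes at most 50 mm and 8.59 degrees, less where a joint would pass 70% of its speed; a pose out of reach is approached as far as the arm can. A call with a gripper value outside its range is refused whole. The fingers move at their own pace and stop on an object; "force" is the grip in N (left out, the last holds). Time passes only in rows, so rows that repeat a pose let the fingers close. It gives the time, the measured TCP pose, the force and the opening at its end, in the units of the state.
- robot.get_obs(): the state, without advancing time (a new reading comes with each control period).
- robot.camera(name): name is "scene" or "top" or "wrist"; returns the picture (420x560x3 uint8, red, green, blue); there is no depth.
- robot.camera_params(name): a dict with "fx", "fy", "cx", "cy" (pixels), "k1" (the pictures are not rectified: a ray, as slopes to the right and down, at radius r is drawn at 1 + k1 r^2 times it, then the intrinsics apply), "extrinsics" (4x4, takes a point from camera to world coordinates); the wrist camera has in their place "mount" (4x4, takes a point from camera to tool coordinates, whose origin is the TCP and whose axes are the tool frame's). Camera axes: x right, y down, z forward; pixel columns grow to the right and rows downward; lengths in m; the calibration is good to about 2 mm. A picture is of the moment at which its call begins: read the wrist's pose just before it. camera_params takes no time and is no camera call.
- robot.hand_in(): hands the job in, once; it reports no verdict.
The state is a dict: "time": time; "q": joint angles; "joint_velocities": joint speeds; "joint_torque": joint torques, N m; "position": TCP position; "tool_rot": TCP orientation; "ft_force": force on the tool from outside, world axes, zero at the start; "moment": the same for the moment, N m; "grip_width": finger opening in m.
Only numpy, scipy, OpenCV 4.12 (cv2) and the standard library are available. Lean on these libraries where they do the work, as an engineer would, in place of code of your own. Each camera call takes 0.05 s, during which the arm holds its last target.

## Working session

There is one attempt and no reset: what is moved stays moved. The work goes in short steps, Python scripts to look and compute and a tool call to move; the robot and the scene stay as the last step left them, time stands still between calls to the robot, and variables do not carry over. Pictures are saved under pics/ and viewed, and the job is handed in when it is done.

Besides the shell and the picture viewer there is one more tool, called as name(argument=value, ...), one argument or row to a line, values as JSON. carry_out: Moves the arm, as the interface text tells. Its arguments: {"type":"object","properties":{"moves":{"type":"array"},"force":{"type":"number"}},"required":["moves"]}

```bash
mkdir -p pics; ls; cat > h.py <<'E'
import numpy as np, cv2
from rig import robot
def snap(n,f):
    im=robot.camera(n); cv2.imwrite('pics/'+f,cv2.cvtColor(im,cv2.COLOR_RGB2BGR)); return im
def ray(n,u,v,T=None):
    p=robot.camera_params(n)
    K=np.array([[p['fx'],0,p['cx']],[0,p['fy'],p['cy']],[0,0,1]])
    a=np.array([(u-p['cx'])/p['fx'],(v-p['cy'])/p['fy']]);s=a.copy()
    for _ in range(30): s=a/(1+p['k1']*(s@s))
    E=np.array(p['extrinsics']) if T is None else T@np.array(p['mount'])
    return E[:3,3],E[:3,:3]@np.array([s[0],s[1],1.])
def onz(n,u,v,z,T=None):
    o,d=ray(n,u,v,T); return o+d*(z-o[2])/d[2]
def proj(n,P,T=None):
    p=robot.camera_params(n)
    E=np.array(p['extrinsics']) if T is None else T@np.array(p['mount'])
    c=E[:3,:3].T@(np.array(P)-E[:3,3]); s=c[:2]/c[2]; s=s*(1+p['k1']*(s@s))
    return s[0]*p['fx']+p['cx'],s[1]*p['fy']+p['cy']
E
python3 - <<'E'
from h import *
print(robot.get_obs())
snap('scene','s0.png');snap('top','t0.png')
for n in('scene','top','wrist'):print(robot.camera_params(n))
E
```

```text
pics
{'time': 0.0, 'q': array([-1.44250460e+00,  5.28454241e-01,  1.43390788e+00,  7.92419957e-06,
        1.18136727e+00, -1.78495846e-01]), 'joint_velocities': array([ 0.00082421, -0.00054946, -0.0008689 ,  0.00049698, -0.00040869,
        0.00044155]), 'joint_torque': array([-1.31036486e-03, -4.40047038e+01, -1.76589078e+01,  6.30643009e-02,
        5.84523682e-02, -1.82078566e-04]), 'position': array([ 0.18869345, -0.5951277 ,  0.24657712]), 'tool_rot': array([-0.56997542,  0.418252  , -0.41721453,  0.57107384]), 'ft_force': array([-0.78247445,  0.12083277,  0.93507975]), 'moment': array([ 0.05007312,  0.0260685 , -0.0442116 ]), 'grip_width': 0.08685839700238561}
{'fx': 391.8970552458056, 'fy': 391.8970552458056, 'cx': 280.82521528827385, 'cy': 211.6126762363418, 'k1': -0.07038459355160528, 'extrinsics': array([[ 0.26037996,  0.62688373, -0.73431537,  1.22147463],
       [ 0.96525157, -0.18648185,  0.18306811, -0.18049656],
       [-0.02217407, -0.75646633, -0.65365664,  0.69460996],
       [ 0.        ,  0.        ,  0.        ,  1.        ]])}
{'fx': 391.5768107124612, 'fy': 391.5768107124612, 'cx': 280.9212144607119, 'cy': 212.389065892925, 'k1': -0.03266418672447043, 'extrinsics': array([[ 0.02799674, -0.99511037,  0.09471816,  0.45615472],
       [-0.99934461, -0.03003856, -0.02019979,  0.00182546],
       [ 0.02294622, -0.09409056, -0.99529917,  0.8953159 ],
       [ 0.        ,  0.        ,  0.        ,  1.        ]])}
{'fx': 329.05965793243297, 'fy': 329.05965793243297, 'cx': 277.6042120158007, 'cy': 206.03842737876045, 'k1': -0.043419115732690194, 'mount': array([[ 9.99999274e-01,  7.18244684e-04,  9.68001174e-04,
        -4.58727667e-04],
       [-7.52064042e-04, -2.55804864e-01,  9.66728145e-01,
        -1.37454215e-01],
       [ 9.41966760e-04, -9.66728170e-01, -2.55804138e-01,
         7.06740012e-02],
       [ 0.00000000e+00,  0.00000000e+00,  0.00000000e+00,
         1.00000000e+00]])}
```

View pics/s0.png

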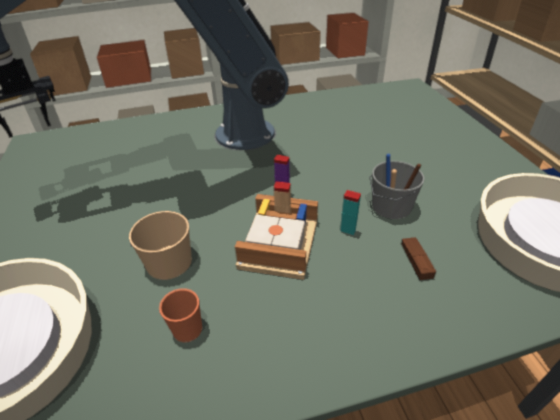

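View pics/t0.png

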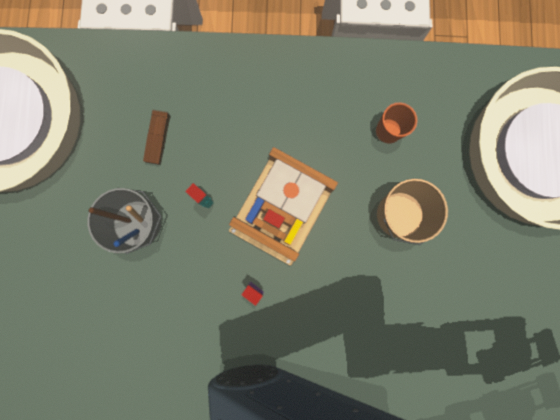

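```bash
python3 -c "
from scipy.spatial.transform import Rotation as R
print(R.from_quat([-0.56997542,  0.418252  , -0.41721453,  0.57107384]).as_matrix().round(3))"
```

```text
[[ 0.302 -0.     0.953]
 [-0.953  0.002  0.302]
 [-0.002 -1.     0.   ]]
```

```bash
python3 - <<'E'
from h import *
t=cv2.imread('pics/t0.png'); s=cv2.imread('pics/s0.png')
c=cv2.resize(t[140:280,210:350],None,fx=4,fy=4,interpolation=cv2.INTER_CUBIC);cv2.imwrite('pics/tc.png',c)
c=cv2.resize(s[140:290,220:380],None,fx=4,fy=4,interpolation=cv2.INTER_CUBIC);cv2.imwrite('pics/sc.png',c)
hsv=cv2.cvtColor(t,cv2.COLOR_BGR2HSV)
def blobs(n,im,m,z):
    k,l,st,ce=cv2.connectedComponentsWithStats(m.astype(np.uint8))
    for i in range(1,k):
        if st[i,4]>30:
            r=cv2.minAreaRect(np.argwhere(l==i)[:,::-1].astype(np.float32))
            pts=[onz(n,*p,z)[:2].round(4).tolist() for p in cv2.boxPoints(r)]
            print(n,ce[i].round(1),st[i,4],onz(n,*ce[i],z).round(4),pts)
for n,im in(('top',t),('scene',s)):
    h,sa,v=[a.astype(int) for a in cv2.split(cv2.cvtColor(im,cv2.COLOR_BGR2HSV))]
    print('red');blobs(n,im,((h<4)|(h>174))&(sa>180)&(v>90),.146)
    print('blue');blobs(n,im,(h>105)&(h<125)&(sa>170)&(v>50),.076)
    print('yel');blobs(n,im,(h>22)&(h<33)&(sa>200)&(v>120),.076)
E
```

```text
red
top [195.5 192.8] 154 [0.5604 0.1521 0.146 ] [[0.5643, 0.1696], [0.5783, 0.1568], [0.5576, 0.1347], [0.5436, 0.1474]]
top [273.7 218.4] 149 [5.155e-01 2.000e-04 1.460e-01] [[0.5147, 0.0189], [0.5318, 0.0101], [0.5171, -0.0183], [0.5, -0.0094]]
top [251.6 294.7] 175 [0.3699 0.0376 0.146 ] [[0.3705, 0.0558], [0.3867, 0.0444], [0.3692, 0.0194], [0.3531, 0.0308]]
blue
yel
top [293.  231.3] 157 [ 0.4951 -0.0412  0.076 ] [[0.4748, -0.0229], [0.5214, -0.0472], [0.5152, -0.0592], [0.4686, -0.0348]]
red
scene [281.1 158.7] 65 [0.4069 0.0274 0.146 ] [[0.4089, 0.0098], [0.3854, 0.0182], [0.4038, 0.0456], [0.4268, 0.0368]]
scene [281.7 185.5] 93 [ 0.5163 -0.0007  0.146 ] [[0.4985, -0.0123], [0.5074, 0.017], [0.5333, 0.0096], [0.5247, -0.019]]
scene [352.  195.3] 81 [0.5966 0.1408 0.146 ] [[0.5957, 0.1234], [0.5767, 0.1347], [0.5964, 0.1585], [0.6149, 0.1469]]
blue
scene [552.8 172. ] 40 [0.5794 0.7614 0.076 ] [[0.5758, 0.743], [0.5597, 0.7615], [0.5805, 0.7864], [0.5962, 0.7676]]
yel
```

View pics/tc.png

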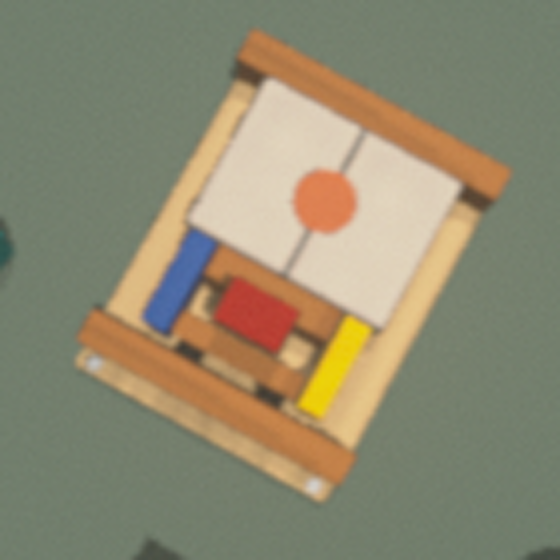

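View pics/sc.png

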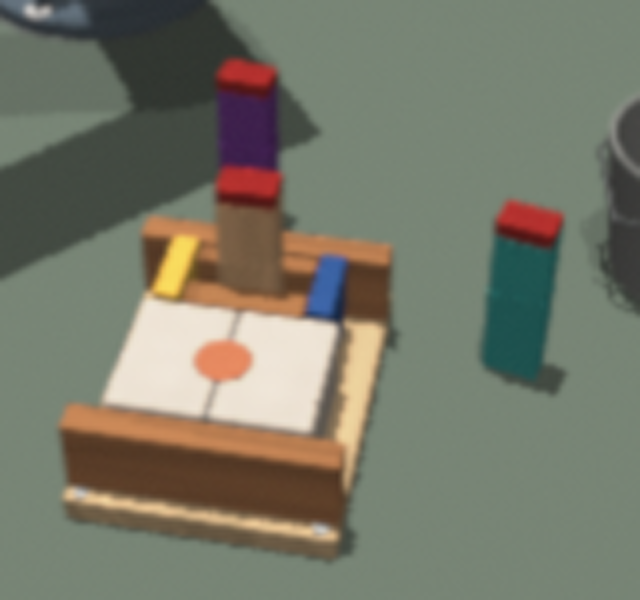

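```bash
python3 - <<'E'
from h import *
t=cv2.imread('pics/t0.png'); s=cv2.imread('pics/s0.png')
f=lambda u,v:(210+u/4-.375,140+v/4-.375); g=lambda u,v:(220+u/4-.375,140+v/4-.375)
y=np.radians(-27.5); xf=np.array([np.cos(y),np.sin(y)]); yf=np.array([-np.sin(y),np.cos(y)])
b=onz('top',*f(180,282),.076);ye=onz('top',*f(336,367),.076);print('blue',b,'yel',ye,'mid',(b+ye)/2)
bs=onz('scene',*g(328,286),.076);ys=onz('scene',*g(177,266),.076);print('scene blue',bs,ys,(bs+ys)/2)
w=np.array([.5157,0])
for nm,p in(('blue',b),('yel',ye),('mid',(b+ye)/2),('smid',(bs+ys)/2)): d=p[:2]-w;print(nm,'fx',d@xf,'fy',d@yf)
# base corners
for nm,p in(('c1',onz('top',*f(77,360),.018)),('c2',onz('top',*f(322,500),.018))): d=p[:2]-w;print(nm,'fx',d@xf,'fy',d@yf)
# -x board top outer corners two-view
def tri(pt,ps):
    o1,d1=ray('top',*pt);o2,d2=ray('scene',*ps)
    A=np.stack([d1,-d2],1);k=np.linalg.lstsq(A,o2-o1,rcond=None)[0];return (o1+k[0]*d1+o2+k[1]*d2)/2
print('board corners',tri(f(80,333),g(391,244)),tri(f(345,483),g(143,220)))
print('wedge top',tri((273.7,218.4),g(249,183)),'purple', tri((252,294.5),g(248,74)),'teal',tri((195.5,192.8),g(530,222)))
# pail
hh,sa,v=[a.astype(int) for a in cv2.split(cv2.cvtColor(t,cv2.COLOR_BGR2HSV))]
cv2.imwrite('pics/pail.png',cv2.resize(t[160:260,360:460],None,fx=5,fy=5,interpolation=cv2.INTER_CUBIC))
print(t[210,402],t[205,438],t[210,375],hh[210,402],sa[210,402])
m=((hh>8)&(hh<25)&(sa>80)&(v>60)); m[:,:360]=0;m[:160]=0;m[260:]=0;m[:,465:]=0
c=max(cv2.findContours(m.astype(np.uint8),cv2.RETR_EXTERNAL,cv2.CHAIN_APPROX_NONE)[0],key=cv2.contourArea)
h=cv2.convexHull(c);print(cv2.minEnclosingCircle(h))
P=np.array([onz('top',*p[0],.105)[:2] for p in h]);print(P.min(0),P.max(0))
E
```

```text
blue [0.53723323 0.04055421 0.076     ] yel [ 0.49500199 -0.04252343  0.076     ] mid [ 0.51611761 -0.00098461  0.076     ]
scene blue [0.53911928 0.04138899 0.076     ] [ 0.49471674 -0.04183756  0.076     ] [ 5.16918011e-01 -2.24284197e-04  7.60000000e-02]
blue fx 0.0003743626051147223 fy 0.04591496048121558
yel fx 0.0012757723685806637 fy -0.047276022194945415
mid fx 0.0008250674868476675 fy -0.0006805308568649315
smid fx 0.0011839520601763256 fy 0.0003634724769780164
c1 fx -0.062059895332672074 fy 0.07964966437922798
c2 fx -0.06340361534311849 fy -0.07779591806625688
board corners [0.50902608 0.09212483 0.07331894] [ 0.43443857 -0.04990865  0.06817241]
wedge top [5.15459127e-01 1.31129727e-05 1.45637522e-01] purple [0.36768347 0.03837391 0.12129598] teal [0.5642525  0.15768624 0.11798309]
[145 199 233] [59 80 98] [60 70 67] 18 96
((412.0, 211.4642791748047), 35.29277038574219)
[ 0.47886443 -0.3564502 ] [ 0.60954418 -0.21052169]
```

View pics/pail.png

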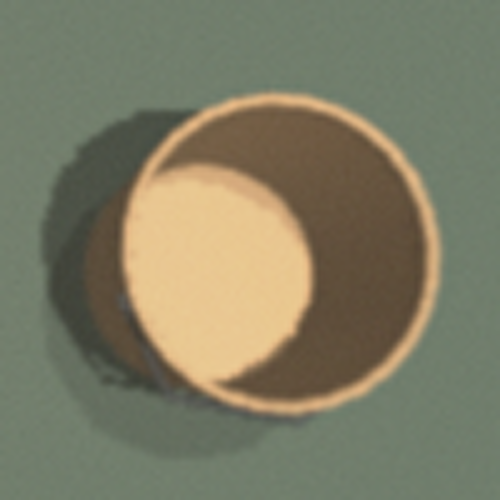

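carry_out(
  moves=[
    [1, -11.7, 0, 12.3, 0, -0.2, 0],
    [1, -23.4, 0, 24.6, 0, -0.4, 0],
    [1, -35.1, 0, 36.9, 0, -0.6, 0],
    [1, -46.8, 0, 49.1, 0, -0.784, 0],
    [1, -46.8, 0, 49.1, 0, -0.784, 0],
    [1, -46.8, 0, 49.1, 0, -0.784, 0],
    [1, -46.8, 0, 49.1, 0, -0.784, 0],
    [1, -46.8, 0, 49.1, 0, -0.784, 0],
    [1, -46.8, 0, 49.1, 0, -0.784, 0],
    [1, -46.8, 0, 49.1, 0, -0.784, 0],
    [1, -46.8, 0, 49.1, 0, -0.784, 0],
    [1, -46.8, 0, 49.1, 0, -0.784, 0],
    [1, -46.8, 0, 49.1, 0, -0.784, 0],
    [1, -46.8, 0, 49.1, 0, -0.784, 0],
    [1, -46.8, 0, 49.1, 0, -0.784, 0],
    [1, -46.8, 0, 49.1, 0, -0.784, 0],
    [1, -46.8, 0, 49.1, 0, -0.784, 0],
    [1, -46.8, 0, 49.1, 0, -0.784, 0],
  ],
)

```text
time: 1.9
position: [0.5149, -0.0025, 0.2475]
tool_rot: [0.687, -0.169, 0.169, -0.687]
ft_force: [0.1, -0.8, 0.1]
grip_width: 0.0868
```

```bash
cat >> h.py <<'E'
from scipy.spatial.transform import Rotation as R
def tool():
    o=robot.get_obs();T=np.eye(4);T[:3,:3]=R.from_quat(o['tool_rot']).as_matrix();T[:3,3]=o['position'];return T
def blobs(n,bgr,m,z,T=None,mn=60):
    k,l,st,ce=cv2.connectedComponentsWithStats(m.astype(np.uint8))
    for i in range(1,k):
        if st[i,4]>mn:
            r=cv2.minAreaRect(np.argwhere(l==i)[:,::-1].astype(np.float32))
            print(n,ce[i].round(1),st[i,4],onz(n,*ce[i],z,T).round(4),[onz(n,*p,z,T)[:2].round(4).tolist() for p in cv2.boxPoints(r)])
E
python3 - <<'E'
from h import *
T=tool();print(T.round(4),robot.get_obs()['q'])
snap('wrist','w1.png')
E
```

```text
[[ 8.861e-01 -6.000e-04  4.635e-01  5.149e-01]
 [-4.635e-01 -1.000e-04  8.861e-01 -2.500e-03]
 [-5.000e-04 -1.000e+00 -4.000e-04  2.475e-01]
 [ 0.000e+00  0.000e+00  0.000e+00  1.000e+00]] [-2.22071094e-01  3.80428577e-01  1.70544063e+00 -2.92304648e-04
  1.05633024e+00  2.60054341e-01]
```

View pics/w1.png

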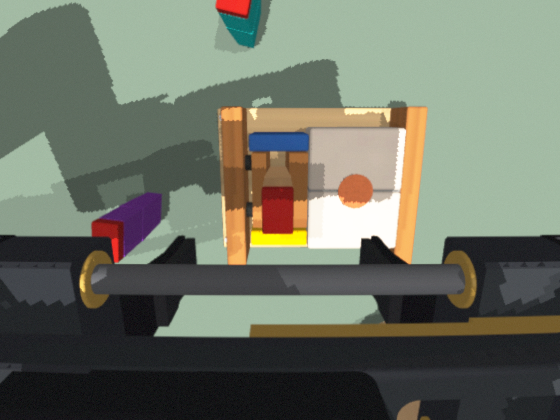

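```bash
python3 - <<'E'
from h import *
T=tool()
w=cv2.imread('pics/w1.png')
cv2.imwrite('pics/w1c.png',cv2.resize(w[100:260,210:430],None,fx=3.5,fy=3.5,interpolation=cv2.INTER_CUBIC))
h,sa,v=[a.astype(int) for a in cv2.split(cv2.cvtColor(w,cv2.COLOR_BGR2HSV))]
m=((h<4)|(h>174))&(sa>180)&(v>60)
blobs('wrist',w,m,.146,T)
l=np.argwhere(m[150:240,250:310]);print(l.min(0),l.max(0))
print(v[180:236,278])
# expected wedge top corners
y=np.radians(-27.5); xf=np.array([np.cos(y),np.sin(y)]); yf=np.array([-np.sin(y),np.cos(y)])
for a,b in((-12,-18),(12,-18),(12,18),(-12,18)):
  p=np.array([.5157,0])+a*1e-3*xf+b*1e-3*yf; print(np.round(proj('wrist',[*p,.146],T),1))
E
```

```text
wrist [233.9   6.6] 461 [0.5561 0.1372 0.146 ] [[0.5477, 0.1462], [0.5674, 0.1357], [0.5628, 0.1272], [0.5429, 0.1378]]
wrist [277.2 209.2] 1371 [0.5174 0.0017 0.146 ] [[0.5154, 0.022], [0.5351, 0.0117], [0.5191, -0.0197], [0.4987, -0.009]]
wrist [110.4 234.9] 732 [0.3927 0.0434 0.146 ] [[0.3873, 0.0607], [0.4083, 0.0498], [0.3882, 0.0209], [0.3664, 0.0321]]
[37 12] [82 42]
[131 133 134 132 132 134 120  99 102 110 112 113 113 116 116 117 117 117
 130 148 152 151 153 152 150 150 152 151 150 151 150 151 149 151 149 147
 151 149 151 149 148 149 151 150 149 150 150 149 150 151 150 150 153 188
 253 255]
[260.6 234.6]
[291.8 234.6]
[292.3 188.7]
[259.9 188.8]
```

View pics/w1c.png

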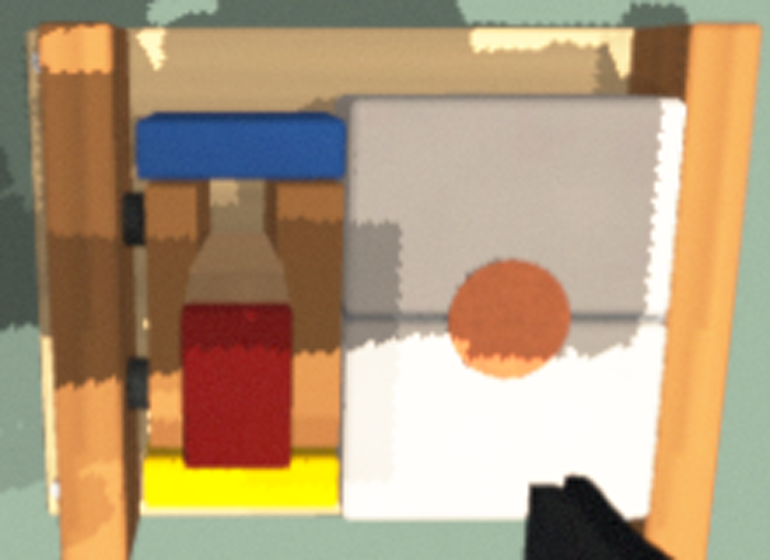

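carry_out(
  moves=[
    [1, 0, 3, 0.3, 0, 0, 0],
    [1, 0, 6, 0.3, 0, 0, 0],
    [1, 0, 9, 0.3, 0, 0, 0],
    [1, 0, 11, 0.3, 0, 0, 0],
    [1, 0, 12.5, 0.3, 0, 0, 0],
    [1, 0, 12.5, 0.3, 0, 0, 0],
    [1, 0, 12.5, 0.3, 0, 0, 0],
    [1, 0, 12.5, 0.3, 0, 0, 0],
  ],
)

```text
time: 2.75
position: [0.5176, 0.0008, 0.1235]
tool_rot: [-0.687, 0.168, -0.169, 0.687]
ft_force: [0.0, -0.6, 0.9]
grip_width: 0.0871
```

```bash
python3 - <<'E'
from h import *
snap('wrist','w2.png');snap('scene','s2.png')
E
```

```text
(no output)
```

View pics/w2.png

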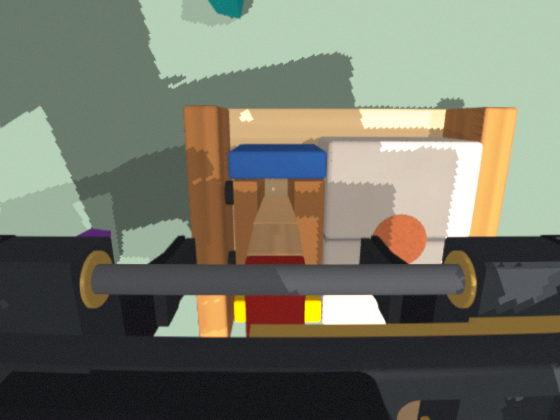

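View pics/s2.png

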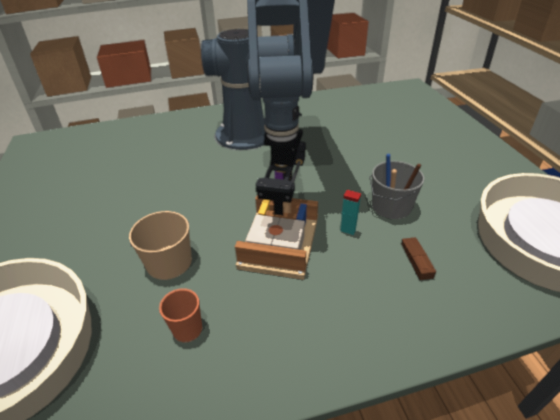

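carry_out(
  moves=[
    [0, 0, 0, 0, 0, 0, 0],
    [0, 0, 0, 0, 0, 0, 0],
    [0, 0, 0, 0, 0, 0, 0],
    [0, 0, 0, 0, 0, 0, 0],
    [0, 0, 0, 0, 0, 0, 0],
    [0, 0, 0, 0, 0, 0, 0],
    [0, 0, 0, 0, 0, 0, 0],
    [0, 0, 0, 0, 0, 0, 0],
  ],
  force=55,
)

```text
time: 3.65
position: [0.5169, 0.0013, 0.1225]
tool_rot: [-0.687, 0.168, -0.168, 0.687]
ft_force: [-0.6, 0.3, -0.2]
grip_width: 0.031
```

carry_out(
  moves=[
    [0, 0, 0, 0, 0, 0, 0],
    [0, 0, 0, 0, 0, 0, 0],
    [0, 0, 0, 0, 0, 0, 0],
    [0, 0, 0, 0, 0, 0, 0],
  ],
)

```text
time: 4.05
position: [0.5167, 0.0014, 0.1225]
tool_rot: [-0.687, 0.168, -0.168, 0.687]
ft_force: [-1.3, 0.7, -0.2]
grip_width: 0.0236
```

carry_out(
  moves=[
    [0, 0, 0, 0.3, 0, 0, 0],
    [0, 0, 0, 0.6, 0, 0, 0],
    [0, 0, 0, 0.9, 0, 0, 0],
  ],
)

```text
time: 4.35
position: [0.5188, 0.0056, 0.1223]
tool_rot: [0.69, -0.168, 0.165, -0.684]
ft_force: [-7.0, -15.2, 2.3]
grip_width: 0.0234
```

carry_out(
  moves=[
    [0, 0, 0, 0.3, 0, 0, 0],
    [0, 0, 0, 0.6, 0, 0, 0],
    [0, 0, 0, 0.85, 0, 0, 0],
    [0, 0, 0, 0.85, 0, 0, 0],
    [0, 0, 0, 0.85, 0, 0, 0],
  ],
)

```text
time: 4.85
position: [0.5227, 0.013, 0.1222]
tool_rot: [0.69, -0.168, 0.165, -0.684]
ft_force: [-5.7, -13.1, 0.8]
grip_width: 0.0241
```

```bash
python3 - <<'E'
from h import *
o=robot.get_obs();print(o['position'],o['ft_force'],((o['position']-np.array([.5167,.0014,.1225]))[:2])@np.array([.462,.887]));
snap('top','t3.png');snap('wrist','w3.png');T=tool()
print(T.round(3))
E
```

```text
[0.52272342 0.01304014 0.12219993] [ -5.6512246  -13.07864761   0.82663888] 0.013107623859354822
[[ 0.889 -0.006  0.458  0.523]
 [-0.458 -0.007  0.889  0.013]
 [-0.002 -1.    -0.009  0.122]
 [ 0.     0.     0.     1.   ]]
```

View pics/w3.png

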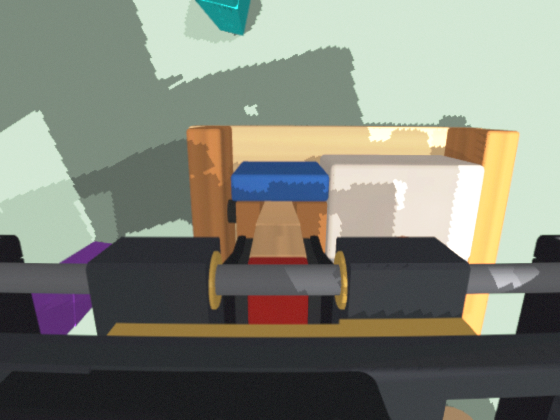

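View pics/t3.png

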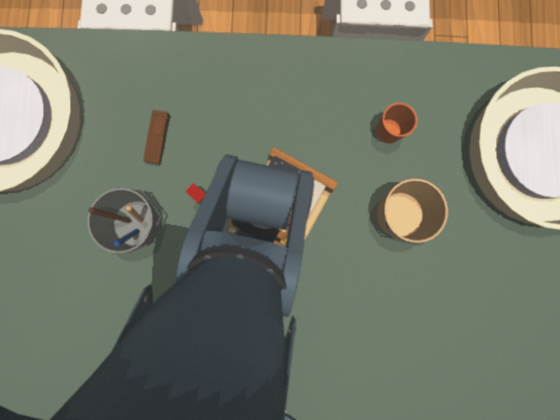

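carry_out(
  moves=[
    [0, 0, 0, 0.2, 0, 0, 0],
    [0, 0, 0, 0.4, 0, 0, 0],
    [0, 0, 0, 0.45, 0, 0, 0],
    [0, 0, 0, 0.45, 0, 0, 0],
    [0, 0, 0, 0.45, 0, 0, 0],
  ],
)

```text
time: 5.45
position: [0.5246, 0.0168, 0.1222]
tool_rot: [0.69, -0.168, 0.165, -0.684]
ft_force: [-6.8, -14.3, 1.1]
grip_width: 0.0238
```

```bash
python3 - <<'E'
from h import *
o=robot.get_obs();print(o['position'],o['ft_force'],((o['position']-np.array([.5167,.0014,.1225]))[:2])@np.array([.462,.887]));
snap('scene','s4.png');snap('wrist','w4.png');T=tool()
s=cv2.imread('pics/s4.png');cv2.imwrite('pics/s4c.png',cv2.resize(s[140:280,210:350],None,fx=4,fy=4,interpolation=cv2.INTER_CUBIC))
print(T.round(3))
E
```

```text
[0.52463149 0.01675474 0.12216716] [ -6.77498516 -14.25564875   1.13080358] 0.017284005946469776
[[ 0.889 -0.006  0.458  0.525]
 [-0.458 -0.008  0.889  0.017]
 [-0.002 -1.    -0.01   0.122]
 [ 0.     0.     0.     1.   ]]
```

View pics/w4.png

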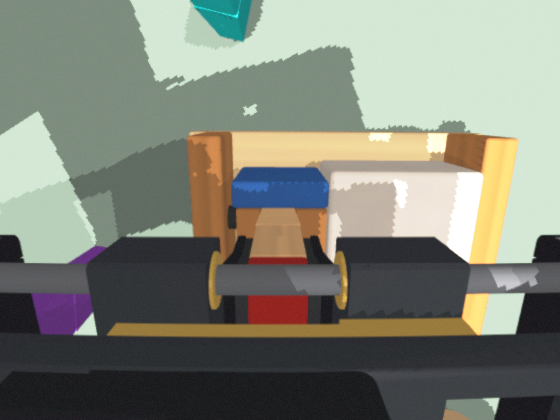

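View pics/s4c.png

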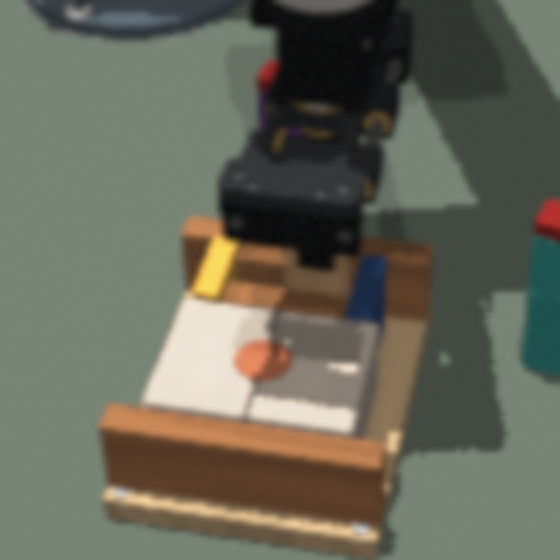

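carry_out(
  moves=[
    [0, 0, 0, -0.4, 0, 0, 0],
    [0, 0, 0, -0.8, 0, 0, 0],
    [0, 0, 0, -1.2, 0, 0, 0],
    [0, 0, 0, -1.6, 0, 0, 0],
    [0, 0, 0, -2.0, 0, 0, 0],
    [0, 0, 0, -2.4, 0, 0, 0],
    [0, 0, 0, -2.8, 0, 0, 0],
    [0, 0, 0, -3.2, 0, 0, 0],
    [0, 0, 0, -3.6, 0, 0, 0],
    [0, 0, 0, -4.0, 0, 0, 0],
    [0, 0, 0, -4.1, 0, 0, 0],
    [0, 0, 0, -4.1, 0, 0, 0],
    [0, 0, 0, -4.1, 0, 0, 0],
  ],
)

```text
time: 6.85
position: [0.5101, -0.0112, 0.1231]
tool_rot: [-0.683, 0.168, -0.171, 0.69]
ft_force: [4.6, 15.2, 1.1]
grip_width: 0.0236
```

```bash
cat > st.py <<'E'
from h import *
o=robot.get_obs();print(o['position'],o['ft_force'],o['grip_width'],'fy',((o['position']-np.array([.5167,.0014,.1225]))[:2])@np.array([.462,.887]),'fx',((o['position']-np.array([.5167,.0014,.1225]))[:2])@np.array([.887,-.462]));print(tool().round(3))
E
python3 st.py
```

```text
[ 0.51012218 -0.01118384  0.12305445] [ 4.57820788 15.24230869  1.10419465] 0.02361220359396698 fy -0.014200822209427593 fx -2.0788055188865784e-05
[[ 0.885  0.005  0.465  0.51 ]
 [-0.465  0.008  0.885 -0.011]
 [ 0.001 -1.     0.009  0.123]
 [ 0.     0.     0.     1.   ]]
```

carry_out(
  moves=[
    [0, 0, 0, -0.2, 0, 0, 0],
    [0, 0, 0, -0.38, 0, 0, 0],
    [0, 0, 0, -0.38, 0, 0, 0],
    [0, 0, 0, -0.38, 0, 0, 0],
    [0, 0, 0, -0.38, 0, 0, 0],
  ],
)

```text
time: 7.35
position: [0.5084, -0.0145, 0.123]
tool_rot: [-0.683, 0.168, -0.17, 0.69]
ft_force: [4.1, 15.5, 1.0]
grip_width: 0.024
```

```bash
python3 st.py; python3 -c "
from h import *
snap('wrist','w5.png')
s=snap('scene','s5.png')[...,::-1];cv2.imwrite('pics/s5c.png',cv2.resize(s[140:280,210:350],None,fx=4,fy=4,interpolation=cv2.INTER_CUBIC))
"
```

```text
[ 0.50839337 -0.01449686  0.12304297] [ 4.13161225 15.48560578  0.96914407] 0.023957886074536153 fy -0.01793817506650999 fx -2.3633074945813446e-05
[[ 0.885  0.005  0.465  0.508]
 [-0.465  0.008  0.885 -0.014]
 [ 0.001 -1.     0.009  0.123]
 [ 0.     0.     0.     1.   ]]
```

View pics/w5.png

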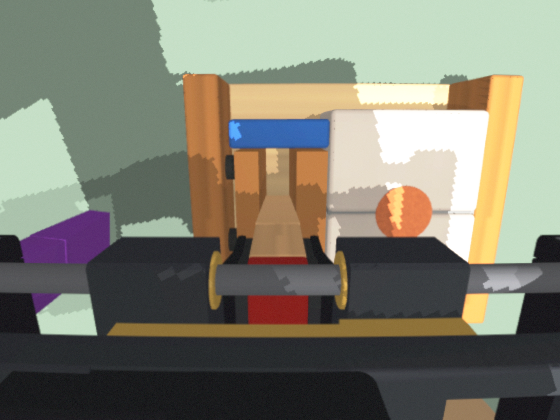

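View pics/s5c.png

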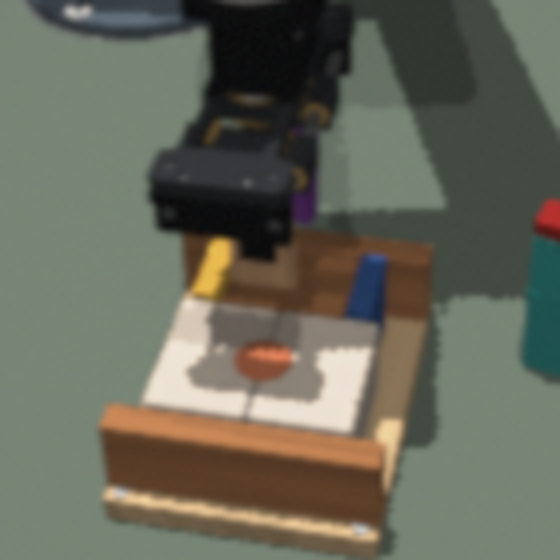

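carry_out(
  moves=[
    [0, 0, 0, 0.4, 0, 0, 0],
    [0, 0, 0, 0.8, 0, 0, 0],
    [0, 0, 0, 1.2, 0, 0, 0],
    [0, 0, 0, 1.6, 0, 0, 0],
    [0, 0, 0, 2.0, 0, 0, 0],
    [0, 0, 0, 2.4, 0, 0, 0],
    [0, 0, 0, 2.8, 0, 0, 0],
    [0, 0, 0, 3.2, 0, 0, 0],
    [0, 0, 0, 3.6, 0, 0, 0],
    [0, 0, 0, 4.0, 0, 0, 0],
    [0, 0, 0, 4.2, 0, 0, 0],
    [0, 0, 0, 4.4, 0, 0, 0],
    [0, 0, 0, 4.4, 0, 0, 0],
    [0, 0, 0, 4.4, 0, 0, 0],
    [0, 0, 0, 4.4, 0, 0, 0],
  ],
)

```text
time: 8.95
position: [0.5243, 0.0161, 0.1221]
tool_rot: [0.69, -0.168, 0.165, -0.684]
ft_force: [-6.0, -14.1, 1.1]
grip_width: 0.0239
```

```bash
python3 st.py
```

```text
[0.52427482 0.01607211 0.12206408] [ -5.98343252 -14.13583866   1.06336385] 0.023852417444394623 fy 0.016513728364296383 fx -5.9651792233705255e-05
[[ 0.889 -0.006  0.458  0.524]
 [-0.458 -0.007  0.889  0.016]
 [-0.002 -1.    -0.009  0.122]
 [ 0.     0.     0.     1.   ]]
```

carry_out(
  moves=[
    [0, 0, 0, 0.1, 0, 0, 0],
    [0, 0, 0, 0.1, 0, 0, 0],
    [0, 0, -0.3, 0.1, 0, 0, 0],
    [0, 0, -0.6, 0.1, 0, 0, 0],
    [0, 0, -0.9, 0.1, 0, 0, 0],
    [0, 0, -1.2, 0.1, 0, 0, 0],
    [0, 0, -1.5, 0.1, 0, 0, 0],
    [0, 0, -1.8, 0.1, 0, 0, 0],
    [0, 0, -2.2, 0.1, 0, 0, 0],
    [0, 0, -2.6, 0.1, 0, 0, 0],
  ],
)

```text
time: 9.95
position: [0.5266, 0.0203, 0.1488]
tool_rot: [0.688, -0.168, 0.167, -0.686]
ft_force: [-1.4, -4.8, -4.9]
grip_width: 0.0239
```

```bash
python3 st.py; python3 -c "
from h import *
snap('wrist','w6.png')
"
```

```text
[0.52657671 0.02034565 0.14884341] [-1.3610297  -4.84580892 -4.88214575] 0.023862077351999668 fy 0.02136783630081529 fx 7.753115977092264e-06
[[ 0.888 -0.002  0.461  0.527]
 [-0.461 -0.002  0.888  0.02 ]
 [-0.001 -1.    -0.002  0.149]
 [ 0.     0.     0.     1.   ]]
```

View pics/w6.png

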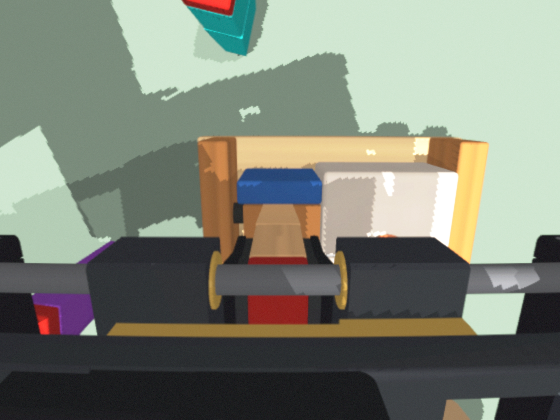

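carry_out(
  moves=[
    [0, 0, -0.5, -0.3, 0, 0, 0],
    [0, 0, -1.5, -0.6, 0, 0, 0],
    [0, 0, -3, -0.6, 0, 0, 0],
    [0, 0, -5, -0.6, 0, 0, 0],
    [0, 0, -7, -0.6, 0, 0, 0],
    [0, 0, -9, -0.6, 0, 0, 0],
    [0, 0, -11, -0.6, 0, 0, 0],
    [0, 0, -12, -0.6, 0, 0, 0],
    [0, 0, -12, -0.6, 0, 0, 0],
    [0, 0, -12, -0.6, 0, 0, 0],
  ],
)

```text
time: 11.0
position: [0.524, 0.0159, 0.2685]
tool_rot: [-0.687, 0.168, -0.168, 0.687]
ft_force: [-0.3, 0.0, -1.7]
grip_width: 0.0238
```

```bash
python3 st.py; python3 -c "
from h import *
snap('wrist','w7.png')
s=snap('scene','s7.png')[...,::-1];cv2.imwrite('pics/s7c.png',cv2.resize(s[100:280,210:350],None,fx=3,fy=3,interpolation=cv2.INTER_CUBIC))
y=onz('top',415.8,210.2,.105);print('pail',y)
ps=[onz('scene',*p,.105) for p in ((133,237),(191,237))];print(ps)
s=cv2.imread('pics/s0.png');cv2.imwrite('pics/spail.png',cv2.resize(s[200:290,120:210],None,fx=5,fy=5,interpolation=cv2.INTER_CUBIC))
"
```

```text
[0.52399413 0.01590644 0.26846015] [-0.31044462  0.02186086 -1.73441494] 0.02384022816199119 fy 0.01623710413785501 fx -0.00023208538916995232
[[ 0.887 -0.     0.462  0.524]
 [-0.462  0.     0.887  0.016]
 [-0.    -1.     0.     0.268]
 [ 0.     0.     0.     1.   ]]
pail [ 0.54423658 -0.2909731   0.105     ]
[array([ 0.548858  , -0.34778421,  0.105     ]), array([ 0.58479162, -0.22375839,  0.105     ])]
```

View pics/w7.png

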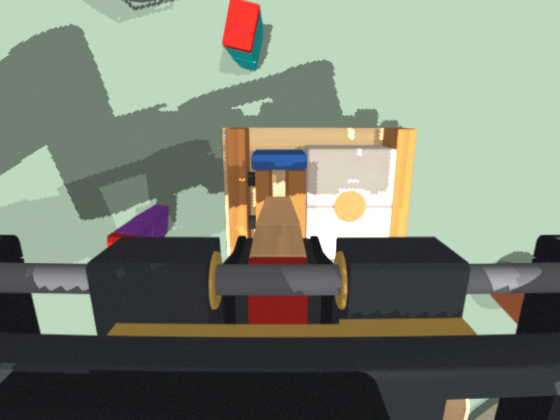

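View pics/s7c.png

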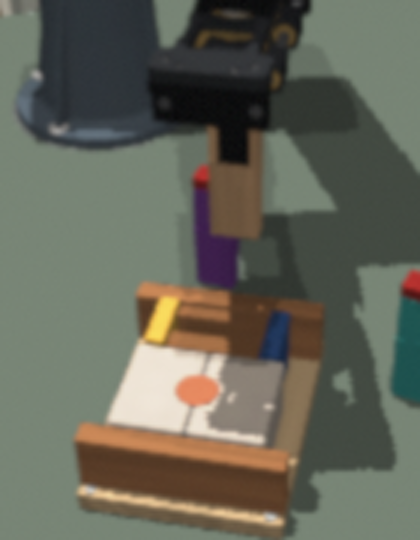

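View pics/spail.png

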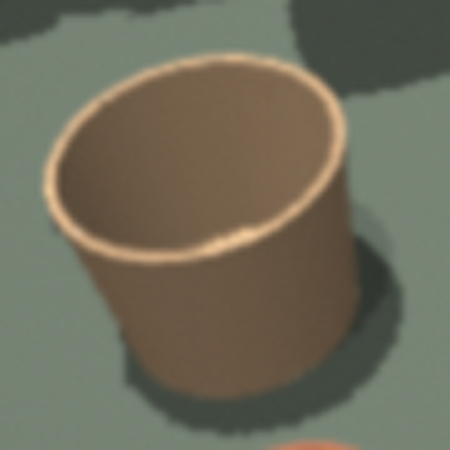

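```bash
python3 -c "
from h import *
for c in [(196,160)]: print(onz('scene',120+c[0]/5-.4,200+c[1]/5-.4,.105))
for e in [(45,180),(346,135),(220,55),(160,260)]: p=onz('scene',120+e[0]/5-.4,200+e[1]/5-.4,.105);print(p,np.linalg.norm(p[:2]-[.5442,-.291]))
for e in [(122,253),(441,253),(281,92),(281,414)]: p=onz('top',360+e[0]/5-.4,160+e[1]/5-.4,.105);print(p,np.linalg.norm(p[:2]-[.5442,-.291]))
T=tool();d=np.array([.5442,-.291,.2685])-T[:3,3];print(T[:3,:3].T@d)
"
```

```text
[ 0.54740033 -0.29162533  0.105     ]
[ 0.54150027 -0.35746287  0.105     ] 0.06651768343484578
[ 0.5499178  -0.22546218  0.105     ] 0.06578676857073244
[ 0.47709113 -0.27833224  0.105     ] 0.06829401399304352
[ 0.60559311 -0.30844995  0.105     ] 0.06382487369989417
[ 0.54222747 -0.22494486  0.105     ] 0.06608458737925339
[ 0.54627968 -0.35805067  0.105     ] 0.06708291524268421
[ 0.61126906 -0.29136645  0.105     ] 0.06707005615382335
[ 0.47826124 -0.29071076  0.105     ] 0.06593939001268379
[ 0.1599796  -0.00115861 -0.26268855]
```

carry_out(
  moves=[
    [0, 1.5, 0, -2.4, 0, 0, 0],
    [0, 3, 0, -5, 0, 0, 0],
    [0, 5, 0, -8.2, 0, 0, 0],
    [0, 7, 0, -11.5, 0, 0, 0],
    [0, 9, 0, -14.8, 0, 0, 0],
    [0, 11, 0, -18.1, 0, 0, 0],
    [0, 13, 0, -21.4, 0, 0, 0],
    [0, 14.5, 0, -23.8, 0, 0, 0],
    [0, 15.5, 0, -25.5, 0, 0, 0],
    [0, 16, 0, -26.3, 0, 0, 0],
    [0, 16, 0, -26.3, 0, 0, 0],
    [0, 16, 0, -26.3, 0, 0, 0],
    [0, 16, 0, -26.3, 0, 0, 0],
  ],
)

```text
time: 12.4
position: [0.5448, -0.2898, 0.2685]
tool_rot: [-0.687, 0.168, -0.167, 0.687]
ft_force: [0.6, -0.3, -1.6]
grip_width: 0.0241
```

```bash
python3 st.py; python3 -c "
from h import *
snap('scene','s8.png');snap('wrist','w8.png');
"
```

```text
[ 0.54476725 -0.28977351  0.26848382] [ 0.64926668 -0.31830332 -1.61803862] 0.024127284781090295 fy -0.24530383380714235 fx 0.15941781046760692
[[ 0.888 -0.001  0.46   0.545]
 [-0.46   0.001  0.888 -0.29 ]
 [-0.001 -1.     0.001  0.268]
 [ 0.     0.     0.     1.   ]]
```

View pics/s8.png

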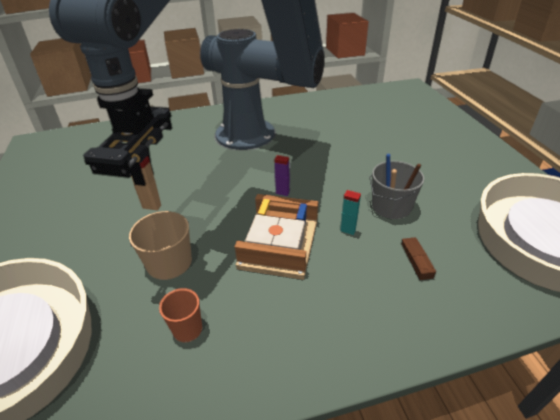

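View pics/w8.png

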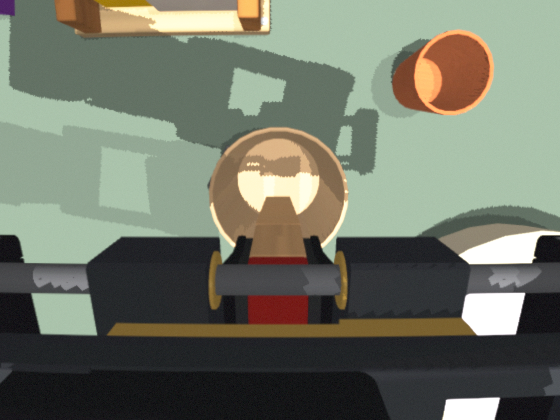

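carry_out(
  moves=[
    [0, 0, 2, 0, 0, 0, 0],
    [0, 0, 4.5, 0, 0, 0, 0],
    [0, 0, 7, 0, 0, 0, 0],
    [0, 0, 9.5, 0, 0, 0, 0],
    [0, 0, 12, 0, 0, 0, 0],
    [0, 0, 14, 0, 0, 0, 0],
    [0, 0, 15.3, 0, 0, 0, 0],
    [0, 0, 16, 0, 0, 0, 0],
    [0, 0, 16.3, 0, 0, 0, 0],
    [0, 0, 16.4, 0, 0, 0, 0],
    [0, 0, 16.4, 0, 0, 0, 0],
    [0, 0, 16.4, 0, 0, 0, 0],
  ],
)

```text
time: 13.7
position: [0.5453, -0.2918, 0.1054]
tool_rot: [0.687, -0.168, 0.169, -0.687]
ft_force: [-0.8, -1.1, -1.9]
grip_width: 0.024
```

```bash
python3 st.py; python3 -c "
from h import *
snap('scene','s9.png')
"
```

```text
[ 0.54531522 -0.29184756  0.10544333] [-0.76595821 -1.09456325 -1.8552633 ] 0.023991779866112558 fy -0.24689035164109585 fx 0.1608620712994747
[[ 0.887  0.001  0.462  0.545]
 [-0.462 -0.001  0.887 -0.292]
 [ 0.002 -1.    -0.     0.105]
 [ 0.     0.     0.     1.   ]]
```

View pics/s9.png

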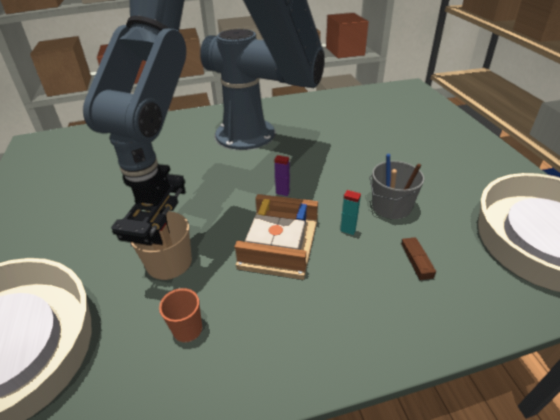

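Lower in 1 mm steps until contact shows.

carry_out(
  moves=[
    [0, 0, 0.1, 0, 0, 0, 0],
    [0, 0, 0.2, 0, 0, 0, 0],
    [0, 0, 0.2, 0, 0, 0, 0],
    [0, 0, 0.3, 0, 0, 0, 0],
    [0, 0, 0.3, 0, 0, 0, 0],
    [0, 0, 0.3, 0, 0, 0, 0],
  ],
)

```text
time: 14.35
position: [0.5449, -0.2915, 0.1015]
tool_rot: [0.687, -0.168, 0.168, -0.687]
ft_force: [-0.2, -0.4, -0.4]
grip_width: 0.0234
```

carry_out(
  moves=[
    [0, 0, 0.1, 0, 0, 0, 0],
    [0, 0, 0.1, 0, 0, 0, 0],
    [0, 0, 0.1, 0, 0, 0, 0],
  ],
)

```text
time: 14.65
position: [0.5449, -0.2915, 0.1015]
tool_rot: [0.687, -0.168, 0.168, -0.687]
ft_force: [-0.5, 1.6, 4.9]
grip_width: 0.024
```

Floor contact (+5 N, z no longer falling). Open only partway.

carry_out(
  moves=[
    [0.3, 0, -0.05, 0, 0, 0, 0],
    [0.32, 0, -0.05, 0, 0, 0, 0],
    [0.36, 0, -0.05, 0, 0, 0, 0],
    [0.42, 0, -0.05, 0, 0, 0, 0],
    [0.45, 0, -0.05, 0, 0, 0, 0],
    [0.45, 0, -0.05, 0, 0, 0, 0],
  ],
)

```text
time: 15.25
position: [0.5448, -0.2915, 0.1009]
tool_rot: [-0.687, 0.168, -0.168, 0.687]
ft_force: [-0.5, 0.5, 1.3]
grip_width: 0.0383
```

```bash
python3 st.py; python3 -c "
from h import *
snap('wrist','w10.png')
"
```

```text
[ 0.54483819 -0.29145114  0.1009113 ] [-0.47881355  0.45994153  1.33096288] 0.03832882523220015 fy -0.24675911722007812 fx 0.1602558029532576
[[ 0.887 -0.     0.462  0.545]
 [-0.462  0.     0.887 -0.291]
 [-0.    -1.     0.     0.101]
 [ 0.     0.     0.     1.   ]]
```

View pics/w10.png

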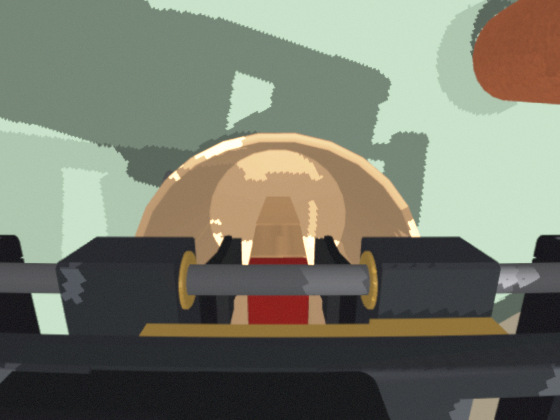

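Fingers clear on both sides and the wedge is standing. I'll back straight up.

carry_out(
  moves=[
    [0.45, 0, -0.5, 0, 0, 0, 0],
    [0.45, 0, -1.5, 0, 0, 0, 0],
    [0.45, 0, -3, 0, 0, 0, 0],
    [0.45, 0, -5, 0, 0, 0, 0],
    [0.45, 0, -8, 0, 0, 0, 0],
    [0.45, 0, -11, 0, 0, 0, 0],
    [0.45, 0, -14, 0, 0, 0, 0],
    [0.45, 0, -16, 0, 0, 0, 0],
    [0.45, -5, -18, 5, 0, 0, 0],
    [0.45, -10, -18, 10, 0, 0, 0],
    [0.45, -15, -18, 14, 0, 0, 0],
    [0.45, -19, -18, 14, 0, 0, 0],
    [0.45, -23, -18, 14, 0, 0, 0],
    [0.45, -23, -18, 14, 0, 0, 0],
    [0.45, -23, -18, 14, 0, 0, 0],
  ],
)

```text
time: 16.8
position: [0.4013, -0.0579, 0.282]
tool_rot: [-0.687, 0.168, -0.166, 0.687]
ft_force: [1.1, 0.5, 0.1]
grip_width: 0.0395
```

```bash
python3 -c "
from h import *
snap('scene','s11.png');snap('top','t11.png')
"
```

```text
(no output)
```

View pics/s11.png

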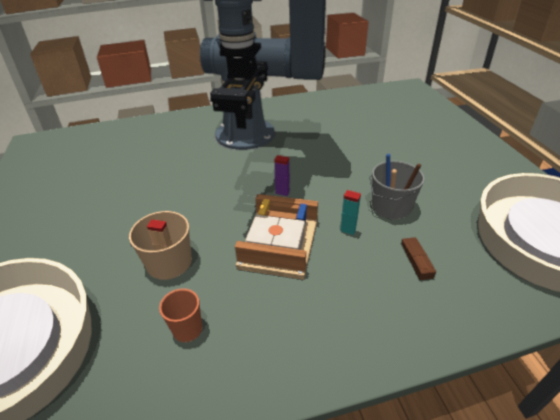

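View pics/t11.png

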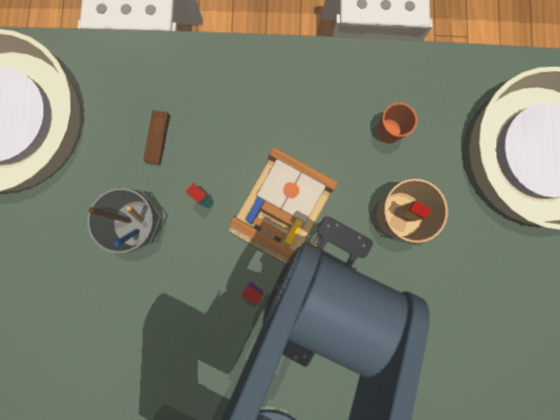

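```bash
python3 -c "
from h import *
print(robot.hand_in(), robot.get_obs()['time'])
"
```

```text
the job is handed in; nothing more can be done
the job is handed in; nothing more can be done
```

The wedge is out of the clamp and standing tip down in the beige pail, and the job is handed in at about 17 s on the clock.

- **Side pulls:** I gripped the head at 55 N. It went about 17.3 mm towards blue, then 17.9 mm past the middle towards yellow, then 16.5 mm towards blue again plus a last 1 mm nudge. These are measured from where I gripped it. The camera estimate of the slot middle differs by up to about 2 mm, which still leaves all three pulls between 15 and 20 mm.
- **Lift:** I lifted only after the last pull. As the wedge came free during the lift, the head drifted to about 21 mm towards blue, with side forces under about 16 N throughout.
- **Placing:** I lowered it into the middle of the pail until it touched the floor (about 5 N), opened the fingers partway and backed straight up.

The last scene and top pictures show the wedge upright in the pail and the slot empty. The pail is upright, the dark spare wedge and other bystanders are where they were, and the gripper touches nothing. No check failed. The only disagreements were the 1–2 mm between camera and arm estimates of the slot middle, and the drift during the lift.

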